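# Pack the handheld meter into its instrument case

## Task

Pack the handheld meter away in its case: its charger leaves only its head free and the tray in the case has finger room only at its middle, so lift it out of the charger, lay it on its back on the bench, let go, and take it again across the middle. Lay it face up, right down in the long empty pocket of the tray, and shut the lid fully. Do not let the meter drop or topple, and leave the battery pack in the case and the other things on the bench where they are.

Things in the scene. Friction and masses are not known exactly. Their poses are not given: they have to be found in the camera images.
- meter: Handheld digital meter, grey, a box 150 long x 66 wide x 36 mm thick, 0.34 kg, with a display near its head and a round selector dial (36 mm across, 5 mm proud of the face, centred 72 mm from the foot). Starts standing on its foot in the charger. Origin: centre of the foot end; z runs along its length to the head, the face with the display looks to -x (x from face to back), y across its width (side faces at y = +-33 mm).
- meter_mid (a point): Middle of the meter, 75 mm from the foot, half way through its thickness and width; axes as the meter's. 18 mm above whatever it lies on when on its back.
- charger: Drop-in desktop charger, dark, fixed to the bench: foot plate 78 x 108 x 10 mm (x, y, z), above it a pocket 42 x 72 mm open at the top, its floor at z = 10 mm, so the meter stands in it with 3 mm play all round. Side walls and back wall (96 mm wide over all, 62 mm deep) reach 85 mm above the bench, the front wall 60 mm, so the upper 75 mm of the meter is free. Origin: centre of the underside; -x is its front, the way the meter's face looks.
- case: Hard plastic instrument case, dark, fixed to the bench: base 190 (x) x 216 (y) x 62 mm high to the rim, carrying handle and latches on the front (-x, up to 17 mm proud). Origin: centre of the underside. Inside, a moulded grey tray whose top lies at z = 42 mm, 20 mm below the rim, with two pockets 28 mm deep (floors at z = 14 mm): a long one for the meter (see case_pocket) and, at y = +38 to +104 mm, one that holds the battery pack. The case walls are 4 mm thick.
- case_pocket (a point): Centre of the floor of the long pocket, axes as the case's: the pocket is 156 mm along x and 72 mm along y (3 mm play round the meter), head may point either way. At its middle (x within +-25 mm) it widens to finger recesses as deep as the pocket and 32 mm wide on both sides, 136 mm over all in y; elsewhere its sides are closed up to 28 mm above this floor. The rim is 48 mm above this floor.
- lid (a joint): Case lid angle in rad: 0 shut, about 1.57 standing upright, starts open, leaning back a little (1.6 to 1.78), end stop 1.85. The hinge is stiff (0.36 N m of friction, 0.22 kg lid): the lid stays at any angle and must be pushed all the way, with about 2 N at its free edge.
- lid_hinge (a point): Middle of the hinge line, at the far (+x) rim of the case, 62 mm above the bench; turns with the lid: the y axis is the hinge axis, -x runs along the lid's underside to its free edge, z is the lid's outward normal (up when shut).
- lid_edge (a point): Middle of the free edge of the lid's outer face, 190 mm from the hinge. The lid is a slab 190 x 216 mm, 16 mm thick, with 3 mm ribs on the outer face.
- battery: Black battery pack 120 x 54 x 34 mm lying in the other pocket of the case; stays there. Origin: centre of its underside.
- tape: White roll of tape, 76 mm across, 24 mm high, lying flat; a bystander. Origin: centre of its underside.
- driver: Yellow screwdriver 200 mm long; a bystander.
- driver2: Yellow screwdriver 170 mm long; a bystander.
- drink: Green drink bottle, 62 mm across, 200 mm high; a bystander. Origin: centre of its underside.
- adapter: Black power adapter brick 125 x 58 x 34 mm lying on the bench; a bystander. Origin: centre of its underside.
- caliper: Digital caliper 160 mm long, 10 mm high lying flat; a bystander.
There are look-alikes about, which are no part of the job. Leave any blue or orange look-alike of the meter alone.

How it is judged:
By the outcome, as a careful person would: the job done as asked, in the order asked, and still so for the second after the job is handed in, with the robot touching nothing.
It also fails if it takes over 70 s, if anything falls off the work surface, if the arm or the gripper's body presses on something with over 40 N, if the wrist force passes 120 N, or if a joint passes its speed limit or range.

## Robot

A 6-joint arm with a two-finger parallel gripper is mounted at the origin on the work surface. World frame = base frame: x ahead of the robot, y to its left, z up, the work surface at z = 0. Lengths are in m, angles in rad, forces in N, time in s.
With the tool pointing down it reaches from about 0.275 to 0.875 m from the base axis. Payload 12.5 kg.
Tool frame: the origin (TCP) lies at the very end of the fingers, on their centre line; the grasp point (between the pads) lies 19 mm behind it (bot.tcp_to_grasp is the z of the grasp point in the tool frame, in m); z points along the fingers, y is the line along which they close (so a half turn about z gives the same grasp; the last joint's range is limited). The gripper opens to 85 mm and grips with 20 to 120 N. Pads are 22 mm wide; open, the fingers measure 114 mm over their backs; the gripper's body (76 mm by 85 mm) begins 54 mm behind the grasp point. The pads swing forward as they close: fully open they stand 13 mm farther back than shut.
Start: joints at [-1.291, 0.351, 1.652, -0, 1.139, -0.085], TCP at [0.196, -0.514, 0.231] pointing down, gripper open.
Joint ranges: [-2.75, 2.75], [-0.79, 2.1], [0.01, 2.65], [-1.57, 4.71], [0.07, 3.14], [-2.87, 2.87]. Speed limits (rad/s): [2.22, 2.22, 2.79, 3.14, 3.14, 3.14].

## Interface

Orientations are given as a 3x3 rotation matrix whose columns are the frame's x, y, z axes.
In Python, from bench import bot gives the robot as it stands.
- The arm moves only by the tool drive_tool, never from a script. Its argument "targets" is a list of rows, each a list of 7 numbers: the opening, from -1 (shut) to 1 (fully open), then the shift along the world's x, y, z in cm, then the turn, a rotation vector about the world's x, y, z in degrees. In form: [[jaw, dx, dy, dz, rx, ry, rz], ...]. A call has 1 to 5 rows; each row is the pose to reach, as a shift and turn from the pose commanded when the call began; what a row does not reach only later rows make up. A row lasts 1/12 s, in which the tool goes at most 41.7 mm and 7.16 degrees, less where a joint would pass 70% of its speed; a pose out of reach is approached as far as the arm can. A call with a gripper value outside its range is refused whole. The fingers move at their own pace and stop on an object; "force" is the grip in N (left out, the last holds). Time passes only in rows, so rows that repeat a pose let the fingers close. It gives the time, the measured TCP pose, the force, the opening and the grip force at its end, in the units of the state.
- bot.get_state(): the state, without advancing time (a new reading comes with each control period).
- bot.get_image(name): name is "scene" or "top" or "wrist"; returns a dict with "color" (480x640x3 uint8, red, green, blue), "depth" (480x640 float32, m along the optical axis (not along the pixel's ray), 0 where there is no reading), "K" (3x3 intrinsics, pixels), "eye" and "orientation" of the camera in the world. Camera axes: x right, y down, z forward; pixel columns grow to the right and rows downward; lengths in m; the calibration is good to about 2 mm. A picture is of the moment at which its call begins.
- bot.close_job(): hands the job in; it is judged then, once.
The state is a dict: "time_s": time; "q": joint angles; "qd": joint speeds; "joint_torque": joint torques, N m; "position": TCP position; "tcp_rot": TCP orientation; "ft_force": force on the tool from outside, world axes, zero at the start; "torque": the same for the moment, N m; "grip_width": finger opening in m; "finger_force": force on a finger pad.
Only numpy, scipy, OpenCV 4.12 (cv2) and the standard library are available. Lean on these libraries where they do the work, as an engineer would, in place of code of your own. Each camera call takes 0.05 s, during which the arm holds its last target. There are 200 camera calls.

## Working session

There is one attempt and no reset: what is moved stays moved. The work goes in short steps, Python scripts to look and compute and a tool call to move; the robot and the scene stay as the last step left them, time stands still between calls to the robot, and variables do not carry over. Pictures are saved under pics/ and viewed, at most 13 in all, crops included, and the job is handed in when it is done.

Besides the shell and the picture viewer there is one more tool, called after "Call:" as name([rows], argument=value, ...), one row to a line, values as JSON. drive_tool: Moves the arm, as the interface text tells. Its arguments: {"type":"object","properties":{"targets":{"type":"array","items":{"type":"array","items":{"type":"number"}}},"force":{"type":"number"}},"required":["targets"]}

```bash
mkdir -p pics
cat > h.py <<'E'
import numpy as np, cv2
from bench import bot
def cap(n,tag):
    im=bot.get_image(n); cv2.imwrite(f'pics/{tag}.png',im['color'][...,::-1]); np.savez(f'{tag}.npz',**im); return im
def pts(im):
    d=im['depth'];K=im['K'];v,u=np.mgrid[:480,:640]
    P=np.stack([(u-K[0,2])/K[0,0]*d,(v-K[1,2])/K[1,1]*d,d],-1)
    W=P@np.array(im['orientation']).T+np.array(im['eye']); W[d==0]=np.nan
    return W
E
python3 - <<'E'
from h import *
for n in('scene','top'):
    im=cap(n,n+'0'); print(im['eye'],np.round(im['orientation'],3).tolist(),im['K'][0])
s=bot.get_state();print(s['time_s'],s['position'],s['tcp_rot'],s['grip_width'],bot.tcp_to_grasp)
E
```

```text
[1.35912923 0.22354025 1.18915651] [[-0.244, 0.755, -0.609], [0.97, 0.184, -0.16], [-0.009, -0.63, -0.777]] [468.12038837   0.         319.32674382]
[ 0.42501553 -0.01852756  1.62839742] [[-0.014, -0.998, 0.065], [-1.0, 0.014, 0.005], [-0.006, -0.065, -0.998]] [611.89475321   0.         326.86970971]
0.1 [ 0.19616004 -0.5135089   0.23081457] [[ 9.34198267e-01  3.56754124e-01 -3.05706928e-04]
 [ 3.56754247e-01 -9.34197725e-01  1.00862737e-03]
 [ 7.42412556e-05 -1.05132018e-03 -9.99999445e-01]] 0.08555263337988227 -0.0187
```

View pics/scene0.png

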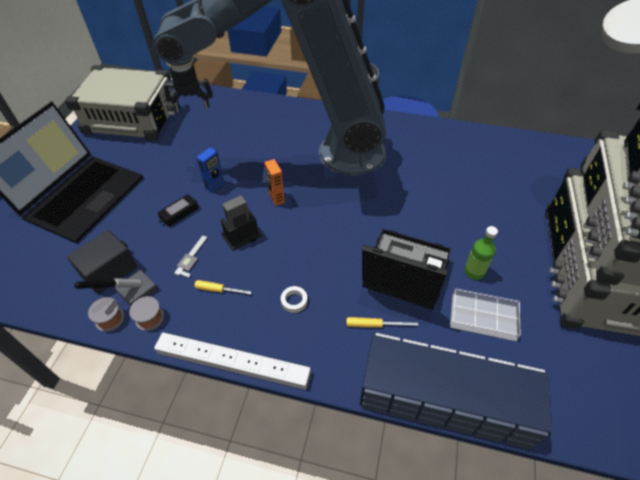

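View pics/top0.png

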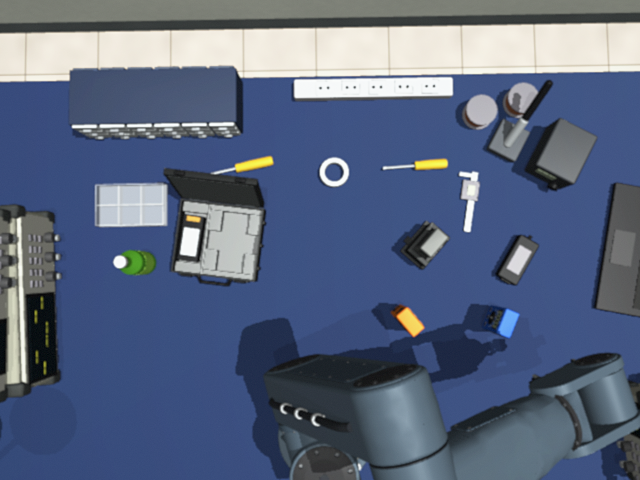

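Candidates in the top view are the grey one in the dark charger at (428,243), the orange one at (407,320), the blue one at (503,322), and the black brick/adapter at (517,260). The grey one in the charger fits the description. The case is at (220,240), with its lid up on the far side and the battery on the left. I'll check close crops next.

Run:
```python
from h import *
im=dict(np.load('top0.npz'));W=pts(im)
sc=dict(np.load('scene0.npz'));S=pts(sc)
c=im['color'][...,::-1]
a=cv2.resize(c[200:290,390:480],(400,400),interpolation=cv2.INTER_CUBIC)
s=cv2.resize(sc['color'][180:260,200:280][...,::-1],(400,400),interpolation=cv2.INTER_CUBIC)
b=cv2.resize(c[160:295,160:280],None,fx=3.3,fy=3.3)
cv2.imwrite('pics/crop1.png',np.hstack([a,s]))
# meter top & charger by height from both cams
for nm,X in(('top',W),('scene',S)):
    cx,cy=W[243,428,:2]
    R=(np.hypot(X[...,0]-cx,X[...,1]-cy)<.1)
    for lo,hi in((.145,.175),(.075,.095),(.05,.07)):
        m=R&(X[...,2]>lo)&(X[...,2]<hi); p=X[m]
        if len(p)>5: print(nm,lo,len(p),p.mean(0).round(4),cv2.minAreaRect((p[:,:2]*1000).astype(np.float32)))
# case rim
p=W[(W[...,2]>.05)&(W[...,2]<.075)&(np.abs(W[...,1]-W[240,220,1])<.15)&(np.abs(W[...,0]-W[240,220,0])<.15)]
print('rim',cv2.minAreaRect((p[:,:2]*1000).astype(np.float32)))
for v,u in((240,220),(240,190),(260,517),(193,468),(172,334),(165,430),(165,255),(262,140),(320,407),(322,503),(180,180),(190,260)): print(u,v,W[v,u].round(3))
```

```text
top 0.145 435 [ 0.4889 -0.2658  0.1596] ((488.6783752441406, -266.98150634765625), (37.83129119873047, 66.89375305175781), 48.07367706298828)
top 0.075 330 [ 0.4902 -0.25    0.0849] ((490.07562255859375, -265.72552490234375), (62.296390533447266, 97.60633087158203), 48.53541564941406)
top 0.05 96 [ 0.477  -0.2534  0.0592] ((487.612060546875, -265.299560546875), (64.20494079589844, 93.73419189453125), 47.85264587402344)
scene 0.145 256 [ 0.4969 -0.2658  0.1577] ((493.66448974609375, -267.67608642578125), (38.37114715576172, 66.09858703613281), 49.004356384277344)
scene 0.075 293 [ 0.5067 -0.2604  0.0841] ((494.1220397949219, -265.7943420410156), (65.669189453125, 97.12164306640625), 45.45796203613281)
scene 0.05 148 [ 0.5152 -0.2541  0.0599] ((517.4169311523438, -258.8446350097656), (53.64960861206055, 110.15359497070312), 17.65516471862793)
rim ((510.30322265625, 270.76190185546875), (224.5828857421875, 209.16786193847656), 82.71095275878906)
220 240 [0.51  0.272 0.015]
190 240 [0.51  0.343 0.052]
517 260 [ 0.446 -0.503  0.037]
468 193 [ 0.626 -0.387  0.01 ]
334 172 [ 0.689 -0.032  0.002]
430 165 [ 0.7   -0.285  0.028]
255 165 [0.707 0.177 0.026]
140 262 [0.453 0.448 0.129]
407 320 [ 0.305 -0.201  0.149]
503 322 [ 0.297 -0.431  0.147]
180 180 [0.64  0.327 0.221]
260 190 [0.621 0.148 0.167]
```

View pics/crop1.png

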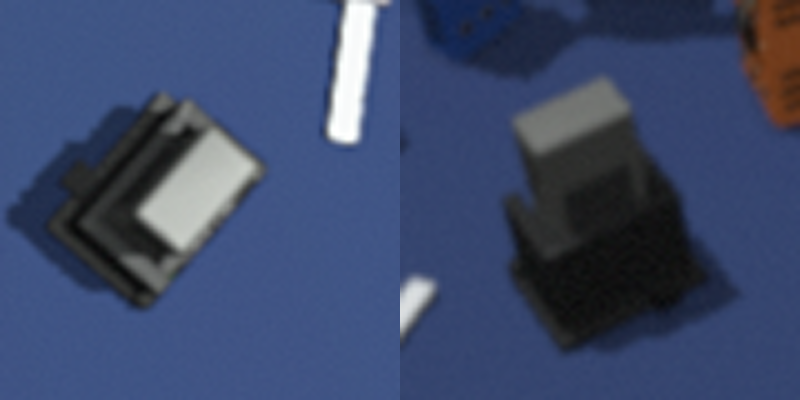

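The left crop shows the grey meter top in the charger, its thickness axis running from upper left to lower right. In the right crop, the side facing the scene camera has a dark display-like patch at (600,195). I'll use wall heights to decide which side is the front.

Run:
```python
from h import *
W=pts(dict(np.load('top0.npz')));S=pts(dict(np.load('scene0.npz')))
c=np.array([.4905,-.266]);a=np.radians(48.3);t=np.array([np.cos(a),np.sin(a)]);w=np.array([-t[1],t[0]])
for X in(W,S):
    d=X[...,:2]-c;s=d@t;l=d@w
    for lo in np.arange(-.05,.05,.005):
        m=(s>lo)&(s<lo+.005)&(abs(l)<.03)&(X[...,2]<.2)
        print(round(lo*1000),m.sum(),np.percentile(X[m][:,2],[5,50,95]).round(3) if m.sum() else '')
# meter top refined
for X in(W,S):
    p=X[(np.abs(X[...,:2]-c).max(-1)<.07)&(X[...,2]>.15)&(X[...,2]<.17)]; print(np.median(p[:,2]))
# case: tray plane and rim edges, lid angle
c=np.array([.51,.272])
for X in(W,S):
  R=(abs(X[...,0]-.51)<.16)&(abs(X[...,1]-.27)<.16)
  for lo,hi in((.055,.068),(.036,.046),(.008,.02)):
    p=X[R&(X[...,2]>lo)&(X[...,2]<hi)];
    r=cv2.minAreaRect((p[:,:2]*1000).astype(np.float32));print(lo,len(p),np.round(r[0],1),np.round(r[1],1),r[2],np.median(p[:,2]))
  p=X[R&(X[...,2]>.09)]
  ctr=np.median(p,0);u,sv,vt=np.linalg.svd(p-ctr);print('lid',len(p),ctr,vt.round(3).tolist(),sv[2]/len(p)**.5)
im=np.load('top0.npz')['color'][...,::-1]
cv2.imwrite('pics/crop2.png',cv2.resize(im[160:290,160:280],(552,598),interpolation=cv2.INTER_CUBIC))
```

```text
-50 39 [-0.004  0.002  0.009]
-45 31 [-0.005  0.001  0.009]
-40 20 [0.012 0.019 0.026]
-35 19 [0.046 0.056 0.062]
-30 6 [0.055 0.06  0.065]
-25 9 [0.038 0.143 0.151]
-20 44 [0.154 0.159 0.163]
-15 52 [0.155 0.161 0.165]
-10 53 [0.156 0.16  0.165]
-5 51 [0.155 0.161 0.166]
0 54 [0.155 0.161 0.165]
5 51 [0.154 0.161 0.166]
10 54 [0.154 0.161 0.167]
15 111 [0.054 0.116 0.162]
20 44 [0.081 0.085 0.089]
25 60 [0.029 0.085 0.09 ]
30 71 [0.008 0.022 0.077]
35 45 [-0.004  0.014  0.026]
40 43 [-0.003  0.002  0.025]
45 45 [-0.005  0.004  0.022]
-50 0 
-45 0 
-40 0 
-35 0 
-30 0 
-25 0 
-20 11 [0.156 0.158 0.16 ]
-15 23 [0.157 0.16  0.163]
-10 23 [0.158 0.161 0.164]
-5 25 [0.156 0.16  0.163]
0 25 [0.157 0.16  0.164]
5 22 [0.157 0.16  0.162]
10 107 [0.081 0.123 0.162]
15 242 [0.085 0.127 0.159]
20 35 [0.058 0.085 0.133]
25 155 [0.01  0.055 0.086]
30 153 [0.008 0.041 0.084]
35 45 [-0.002  0.008  0.03 ]
40 31 [-0.003  0.001  0.023]
45 40 [-0.003  0.003  0.022]
0.16027090369992958
0.15903094737700818
0.055 688 [507.2 272.3] [217.8 202.3] 82.55531311035156 0.06185030930745605
0.036 2108 [513.1 307.6] [311.3 224.1] 74.32707977294922 0.04219007771876859
0.008 2161 [507.8 271.1] [317.8 313.4] 89.87346649169922 0.014251158551401799
lid 2390 [0.62725874 0.25303254 0.20434442] [[-0.14, -0.989, -0.053], [-0.2, 0.081, -0.977], [-0.97, 0.126, 0.209]] 0.0046219423303169435
0.055 312 [517.  269.5] [216.5 217.1] 82.95670318603516 0.0615307697094154
0.036 717 [525.8 294. ] [275.7 215.1] 82.37043762207031 0.04175606265911669
0.008 416 [539.1 314.2] [286.5 192.3] 74.9295654296875 0.01408413262564645
lid 2636 [0.64274429 0.25556402 0.19290505] [[0.133, 0.991, 0.006], [0.138, -0.024, 0.99], [0.982, -0.131, -0.14]] 0.003470853599206601
```

View pics/crop2.png

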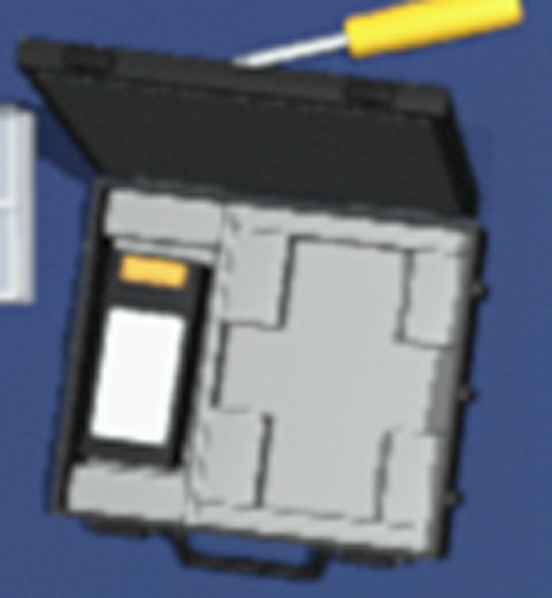

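The high wall (85 mm) is on the +x+y side and the low one (60 mm) on the −x−y side, so the meter's face looks to −t, where t has azimuth 48.3°. The crop shows the battery at (135,360) and the cross-shaped empty pocket at (335,380). The case yaw is about −7.4°.

Plan: tilt the tool 45° towards t and grip the head across the width. Lift it, turn 90° about the width axis so the head goes towards +t, and lay it down.

Call:
drive_tool([
  [1, 20, 15, 8, 0, 0, 27.4],
  [1, 20, 15, 8, 0, 0, 27.4],
  [1, 20, 15, 8, 0, 0, 27.4],
  [1, 20, 15, 8, 0, 0, 27.4],
  [1, 20, 15, 8, 0, 0, 27.4],
])

```text
time_s: 0.52
position: [0.3561, -0.3933, 0.2953]
tcp_rot: [[0.66, 0.751, -0.0], [0.751, -0.66, 0.0], [0.0, -0.0, -1.0]]
ft_force: [0.1, -0.9, -0.1]
grip_width: 0.0849
finger_force: 0.0
```

Run:
```python
from h import *
s=bot.get_state();print(s['time_s'],s['position'],s['tcp_rot'].tolist(),s['q'])
```

```text
0.5167 [ 0.35607091 -0.39325087  0.29525521] [[0.6604862845211138, 0.7508380780473553, -0.0002202581388186402], [0.7508381066294495, -0.6604862236085646, 0.00029335371233614596], [7.478367123115026e-05, -0.0003591343074316385, -0.9999999327149736]] [-9.22741787e-01  2.55346098e-01  1.61984504e+00  1.54703283e-06
  1.26676835e+00 -2.01276029e-01]
```

Call:
drive_tool([
  [1, 4, 4, 0, 16.8, -15, 0],
  [1, 8.6, 7.3, -3, 33.6, -30, 0],
  [1, 8.6, 7.3, -3, 33.6, -30, 0],
  [1, 8.6, 7.3, -3, 33.6, -30, 0],
  [1, 8.6, 7.3, -3, 33.6, -30, 0],
])

```text
time_s: 0.93
position: [0.4421, -0.3205, 0.2648]
tcp_rot: [[0.535, 0.748, 0.393], [0.605, -0.664, 0.441], [0.59, 0.002, -0.807]]
ft_force: [0.2, 0.2, -0.3]
grip_width: 0.0853
finger_force: 0.0
```

Call:
drive_tool([
  [1, 0, 0, 0, 7.4, -6.6, 0],
  [1, 0, 0, 0, 7.4, -6.6, 0],
])

```text
time_s: 1.1
position: [0.4402, -0.3222, 0.2636]
tcp_rot: [[0.462, 0.745, 0.48], [0.516, -0.667, 0.538], [0.721, -0.001, -0.693]]
ft_force: [-0.0, -0.9, -0.4]
grip_width: 0.0853
finger_force: 0.0
```

Run:
```python
from h import *
s=bot.get_state();print(s['time_s'],s['position'],s['tcp_rot'].round(3).tolist(),s['q'])
im=cap('wrist','w1');print(im['eye'],im['orientation'].round(3).tolist())
X=pts(im);
p=X[(np.abs(X[...,:2]-[.49,-.267]).max(-1)<.07)&(X[...,2]>.153)&(X[...,2]<.17)]
print(len(p),p.mean(0),cv2.minAreaRect((p[:,:2]*1000).astype(np.float32)))
```

```text
1.1 [ 0.44020982 -0.32221903  0.2636352 ] [[0.462, 0.745, 0.48], [0.516, -0.667, 0.538], [0.721, -0.001, -0.693]] [-1.06126214  0.42433074  1.67432407  0.76037526  1.42467565 -0.5984342 ]
[ 0.4010423  -0.36526298  0.41061527] [[0.746, -0.57, 0.344], [-0.666, -0.639, 0.385], [-0.0, -0.517, -0.856]]
4019 [ 0.48753707 -0.27229869  0.16014622] ((488.7990417480469, -270.837646484375), (36.260169982910156, 66.06681060791016), 48.30188751220703)
```

View pics/w1.png

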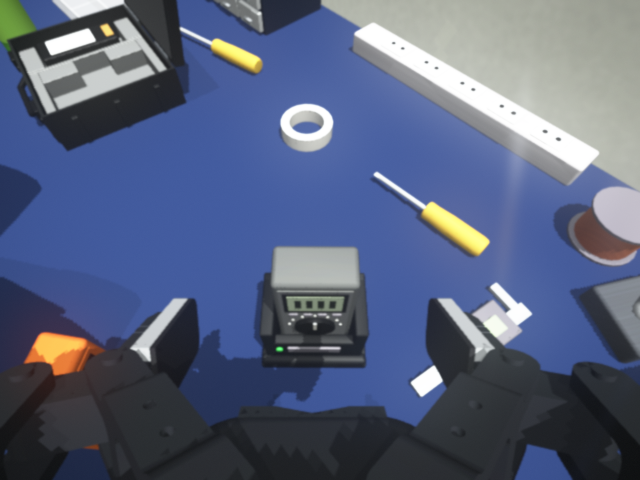

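The wrist view shows the display and dial (315,305) facing the camera, so the face is on −t, and the fingers straddle it evenly. Going in.

Call:
drive_tool([
  [1, 0, 0, -3, 0, 0, 0],
  [1, 0, 0, -5.8, 0, 0, 0],
  [1, 1.9, 2.1, -8.5, 0, 0, 0],
  [1, 3.8, 4.2, -11.3, 0, 0, 0],
  [1, 5.8, 6.2, -14.1, 0, 0, 0],
])

```text
time_s: 1.57
position: [0.4994, -0.259, 0.1226]
tcp_rot: [[0.465, 0.746, 0.476], [0.522, -0.666, 0.533], [0.714, 0.001, -0.7]]
ft_force: [0.5, -0.7, 0.9]
grip_width: 0.0854
finger_force: 0.0
```

Call:
drive_tool([
  [-1, 0, 0, 0, 0, 0, 0],
  [-1, 0, 0, 0, 0, 0, 0],
  [-1, 0, 0, 0, 0, 0, 0],
  [-1, 0, 0, 0, 0, 0, 0],
  [-1, 0, 0, 0, 0, 0, 0],
], force=80)

```text
time_s: 1.98
position: [0.4988, -0.2606, 0.1245]
tcp_rot: [[0.464, 0.746, 0.478], [0.522, -0.666, 0.533], [0.716, 0.002, -0.699]]
ft_force: [1.3, -0.6, -3.5]
grip_width: 0.0649
finger_force: 90.4
```

Call:
drive_tool([
  [-1, 0, 0, 0, 0, 0, 0],
  [-1, 0, 0, 0, 0, 0, 0],
  [-1, 0, 0, 0, 0, 0, 0],
])

```text
time_s: 2.23
position: [0.4988, -0.2601, 0.124]
tcp_rot: [[0.464, 0.746, 0.477], [0.522, -0.666, 0.533], [0.716, 0.001, -0.698]]
ft_force: [-1.1, -0.4, -3.5]
grip_width: 0.0652
finger_force: 90.3
```

Call:
drive_tool([
  [-1, 0, 0, 1, 0, 0, 0],
  [-1, 0, 0, 2.5, 0, 0, 0],
  [-1, 0, 0, 4.5, 0, 0, 0],
  [-1, 0, 0, 6.5, 0, 0, 0],
  [-1, 0, 0, 8.5, 0, 0, 0],
])

```text
time_s: 2.65
position: [0.4988, -0.2597, 0.2104]
tcp_rot: [[0.464, 0.746, 0.477], [0.522, -0.665, 0.534], [0.716, 0.001, -0.698]]
ft_force: [0.1, 0.7, -4.4]
grip_width: 0.0654
finger_force: 90.2
```

Call:
drive_tool([
  [-1, 0, 0, 2, 0, 0, 0],
  [-1, 0, 0, 4, 0, 0, 0],
  [-1, 0, 0, 6, 0, 0, 0],
  [-1, 0, 0, 7, 0, 0, 0],
  [-1, 0, 0, 7, 0, 0, 0],
])

```text
time_s: 3.07
position: [0.4993, -0.2602, 0.2813]
tcp_rot: [[0.462, 0.746, 0.479], [0.524, -0.665, 0.532], [0.716, 0.005, -0.699]]
ft_force: [-1.2, -0.4, -3.8]
grip_width: 0.0652
finger_force: 90.4
```

Run:
```python
from h import *
s=bot.get_state();print(s['time_s'],s['position'],s['tcp_rot'].round(3).tolist(),s['q'],s['ft_force'],s['grip_width'])
im=cap('wrist','w2');X=pts(im)
im2=cap('scene','s2')
cv2.imwrite('pics/w2s.png',np.hstack([cv2.resize(im['color'],(400,300)),cv2.resize(im2['color'],(400,300))])[...,::-1])
```

```text
3.0667 [ 0.49929478 -0.26016506  0.28125635] [[0.462, 0.746, 0.479], [0.524, -0.665, 0.532], [0.716, 0.005, -0.699]] [-0.90736447  0.37920727  1.69015767  0.8083811   1.34418792 -0.48514203] [-1.15161652 -0.35352736 -3.78816445] 0.06516419713765767
```

View pics/w2s.png

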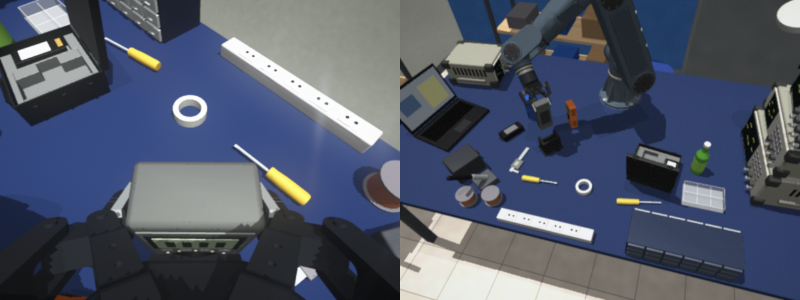

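The meter is out and held upright. I'll check the real fingertip reach in the tool frame, to see whether it clears the bench when laid.

Run:
```python
from h import *
for tag,pos,R in(('w1',[.4402,-.3222,.2636],None),('w2',[.49929478,-.26016506,.28125635],None)):
    im=dict(np.load(tag+'.npz'));X=pts(im)
    R=np.array([[.462,.745,.48],[.516,-.667,.538],[.721,-.001,-.693]]) if tag=='w1' else np.array([[.462,.746,.479],[.524,-.665,.532],[.716,.005,-.699]])
    L=(X-pos)@R
    for sgn in(-1,1):
        m=(sgn*L[...,1]>.034)&(sgn*L[...,1]<.06)&(np.abs(L[...,0])<.03)&(L[...,2]>-.06)&(L[...,2]<.02)
        q=L[m]; print(tag,sgn,len(q),np.percentile(q,[1,50,99],axis=0).round(4).tolist())
    if tag=='w2':
        m=(np.abs(L)<.09).all(-1)&(np.abs(L[...,1])<.03)&(X[...,2]>.2)
        # head top: meter axis; transform to up
        t=np.array([.665,.747]);q=X[m];s=(q[:,:2]-[.49,-.268])@t
        top=q[(s>-.03)&(s<.03)&(q[:,2]>.295)]
        print(len(top),top.mean(0)); A=np.c_[top[:,:2]-top[:,:2].mean(0),np.ones(len(top))];print(np.linalg.lstsq(A,top[:,2],rcond=None)[0])
        print('s range',np.percentile((top[:,:2]-[.49,-.268])@t,[1,99]),'w',np.percentile((top[:,:2]-[.49,-.268])@[-.747,.665],[1,99]))
```

```text
w1 -1 4559 [[-0.0102, -0.0569, -0.0597], [0.0074, -0.0434, -0.0387], [0.0136, -0.0426, -0.0157]]
w1 1 4569 [[-0.01, 0.0419, -0.0597], [0.0075, 0.0427, -0.0388], [0.0136, 0.0585, -0.0157]]
w2 -1 3738 [[-0.0096, -0.0591, -0.06], [0.0109, -0.0437, -0.0538], [0.0139, -0.0342, -0.0163]]
w2 1 3556 [[-0.0099, 0.0341, -0.06], [0.011, 0.0434, -0.0543], [0.014, 0.0588, -0.0167]]
26882 [ 0.48535412 -0.27570318  0.31910973]
[0.02821551 0.00584731 0.31910973]
s range [-0.02921539  0.01298615] w [-0.03090692  0.02788372]
```

Call:
drive_tool([
  [-1, 0.2, 2, 0, -4.5, 4, 0],
  [-1, 0.4, 4.5, 0, -9, 8, 0],
  [-1, 0.6, 7, 0, -13.4, 12, 0],
  [-1, 0.8, 9.5, 0, -18, 16, 0],
  [-1, 1, 12, 0, -22.4, 20, 0],
])

```text
time_s: 3.58
position: [0.5085, -0.1387, 0.278]
tcp_rot: [[0.642, 0.746, 0.177], [0.719, -0.666, 0.198], [0.266, 0.0, -0.964]]
ft_force: [1.3, 0.2, -3.6]
grip_width: 0.065
finger_force: 90.4
```

Call:
drive_tool([
  [-1, 0.2, 2.5, 0, -4.5, 4, 0],
  [-1, 0.4, 5, -1, -9, 8, 0],
  [-1, 0.6, 8, -2, -13.4, 12, 0],
  [-1, 0.8, 10.5, -3, -18, 16, 0],
  [-1, 1, 12, -4, -22.4, 20, 0],
])

```text
time_s: 4.0
position: [0.5185, -0.0171, 0.2376]
tcp_rot: [[0.642, 0.748, -0.168], [0.723, -0.664, -0.189], [-0.253, -0.0, -0.968]]
ft_force: [0.2, -0.9, -3.7]
grip_width: 0.065
finger_force: 90.5
```

Call:
drive_tool([
  [-1, 0.2, 0.3, -1, -4.5, 4, 0],
  [-1, 0.4, 0.6, -3, -9, 8, 0],
  [-1, 0.6, 0.9, -5, -13.4, 12, 0],
  [-1, 0.7, 0.9, -7, -18, 16, 0],
  [-1, 0.7, 0.9, -8, -22.4, 20, 0],
])

```text
time_s: 4.42
position: [0.525, -0.01, 0.1553]
tcp_rot: [[0.47, 0.747, -0.47], [0.532, -0.665, -0.524], [-0.704, -0.004, -0.71]]
ft_force: [0.2, 0.2, -4.5]
grip_width: 0.0655
finger_force: 90.5
```

Run:
```python
from h import *
s=bot.get_state();R=s['tcp_rot'];print(s['time_s'],s['position'],R.round(3).tolist(),s['q'].round(2),s['grip_width'])
im=cap('wrist','w3');X=pts(im);im2=cap('scene','s3')
cv2.imwrite('pics/w3s.png',np.hstack([cv2.resize(im['color'],(400,300)),cv2.resize(im2['color'],(400,300))])[...,::-1])
```

```text
4.4167 [ 0.52497635 -0.01004434  0.1552709 ] [[0.47, 0.747, -0.47], [0.532, -0.665, -0.524], [-0.704, -0.004, -0.71]] [ 0.13  0.72  1.45 -0.48  1.61  0.99] 0.06547685079546574
```

View pics/w3s.png

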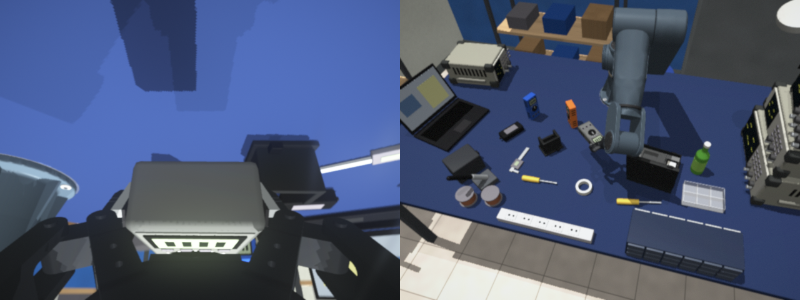

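The scene view shows the meter face up at (590,133), over free bench left of the case. I'll shift away from the lid and lower it.

Call:
drive_tool([
  [-1, 0.5, -1.5, -2, 0, 0, 0],
  [-1, 1, -3, -5, 0, 0, 0],
  [-1, 1.5, -5, -8, 0, 0, 0],
  [-1, 1.5, -5, -11, 0, 0, 0],
  [-1, 1.5, -5, -13, 0, 0, 0],
])

```text
time_s: 4.93
position: [0.5407, -0.0621, 0.0272]
tcp_rot: [[0.479, 0.744, -0.466], [0.535, -0.669, -0.516], [-0.696, -0.002, -0.718]]
ft_force: [-0.1, -0.5, -5.2]
grip_width: 0.0649
finger_force: 90.7
```

Call:
drive_tool([
  [-1, 0, 0, 0, 0, 0, 0],
])

```text
time_s: 5.02
position: [0.5395, -0.0617, 0.0261]
tcp_rot: [[0.476, 0.745, -0.468], [0.535, -0.668, -0.518], [-0.698, -0.004, -0.716]]
ft_force: [-0.2, -0.7, -3.5]
grip_width: 0.0653
finger_force: 90.8
```

Run:
```python
from h import *
s=bot.get_state();R=s['tcp_rot'];print(s['time_s'],s['position'],s['ft_force'])
im=cap('scene','s4');X=pts(im)
c=np.array([.514,-.089]);t=np.array([.668,.744]);w=np.array([-t[1],t[0]])
d=X[...,:2]-c;a=d@t;b=d@w
for lo in np.arange(-.085,.05,.01):
    m=(a>lo)&(a<lo+.01)&(abs(b)<.028)&(X[...,2]>.015)&(X[...,2]<.08)
    if m.sum()>2: print(round(lo*1000),m.sum(),np.percentile(X[m][:,2],[10,50,90]).round(4))
cv2.imwrite('pics/s4c.png',cv2.resize(im['color'][130:280,200:380][...,::-1],(720,600),interpolation=cv2.INTER_CUBIC))
```

```text
5.0167 [ 0.53954959 -0.0616702   0.02613212] [-0.23141239 -0.7208349  -3.51072806]
-75 26 [0.0543 0.0564 0.0598]
-65 48 [0.0548 0.0573 0.0605]
-55 35 [0.0556 0.0589 0.0624]
-45 51 [0.0551 0.0588 0.062 ]
-35 41 [0.0559 0.0581 0.0622]
-25 38 [0.0557 0.0586 0.0628]
-15 42 [0.057  0.0617 0.0654]
-5 44 [0.0563 0.0618 0.066 ]
5 49 [0.0564 0.0615 0.0645]
15 47 [0.0552 0.0589 0.0625]
25 47 [0.0569 0.0596 0.0628]
35 46 [0.0567 0.0596 0.0627]
45 38 [0.0572 0.0607 0.0634]
```

View pics/s4c.png

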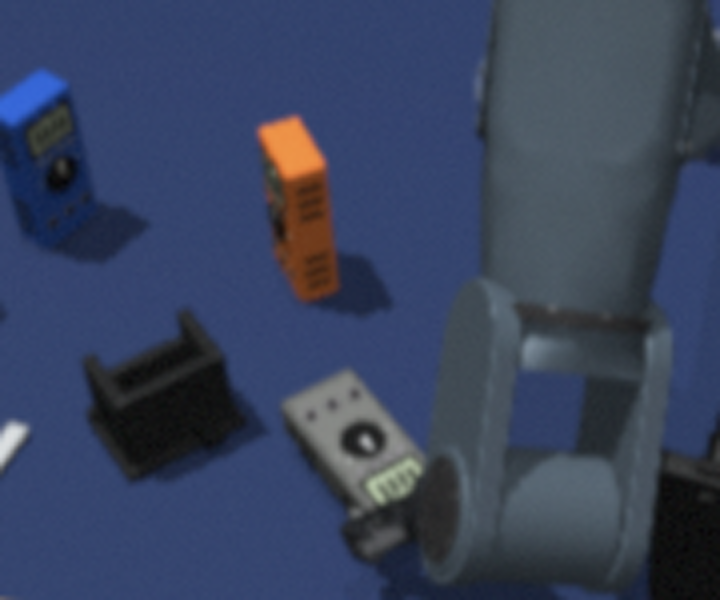

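It is level to about 1.4° and about 22 mm too high. I'll trim the tilt and set it down slowly.

Call:
drive_tool([
  [-1, 0, 0, -0.7, -1, 0.9, 0],
  [-1, 0, 0, -1.3, -1, 0.9, 0],
  [-1, 0, 0, -1.7, -1, 0.9, 0],
  [-1, 0, 0, -1.9, -1, 0.9, 0],
  [-1, 0, 0, -1.9, -1, 0.9, 0],
])

```text
time_s: 5.48
position: [0.5406, -0.0604, 0.0094]
tcp_rot: [[0.463, 0.747, -0.477], [0.522, -0.665, -0.534], [-0.716, -0.002, -0.698]]
ft_force: [0.1, 0.7, -4.2]
grip_width: 0.065
finger_force: 91.0
```

Call:
drive_tool([
  [-1, 0, 0, -0.1, 0, 0, 0],
  [-1, 0, 0, -0.1, 0, 0, 0],
])

```text
time_s: 5.65
position: [0.5409, -0.0604, 0.0087]
tcp_rot: [[0.464, 0.747, -0.477], [0.522, -0.665, -0.534], [-0.716, -0.001, -0.698]]
ft_force: [0.2, -0.4, -4.0]
grip_width: 0.0652
finger_force: 91.0
```

Call:
drive_tool([
  [-1, 0, 0, -0.1, 0, 0, 0],
  [-1, 0, 0, -0.1, 0, 0, 0],
])

```text
time_s: 5.82
position: [0.5409, -0.0606, 0.0077]
tcp_rot: [[0.464, 0.747, -0.477], [0.522, -0.665, -0.534], [-0.716, -0.001, -0.698]]
ft_force: [0.6, -0.2, -4.1]
grip_width: 0.0651
finger_force: 91.0
```

Call:
drive_tool([
  [-1, 0, 0, 0, 0, 0, 0],
])

```text
time_s: 5.9
position: [0.5408, -0.0607, 0.0077]
tcp_rot: [[0.464, 0.747, -0.477], [0.522, -0.665, -0.534], [-0.716, -0.001, -0.698]]
ft_force: [-0.5, -0.2, -4.2]
grip_width: 0.065
finger_force: 91.0
```

Call:
drive_tool([
  [-1, 0, 0, -0.1, 0, 0, 0],
  [-1, 0, 0, -0.1, 0, 0, 0],
])

```text
time_s: 6.07
position: [0.541, -0.0607, 0.0067]
tcp_rot: [[0.464, 0.746, -0.477], [0.522, -0.666, -0.534], [-0.716, -0.001, -0.698]]
ft_force: [0.1, 0.1, -4.6]
grip_width: 0.065
finger_force: 91.0
```

Call:
drive_tool([
  [-1, 0, 0, -0.1, 0, 0, 0],
  [-1, 0, 0, -0.1, 0, 0, 0],
])

```text
time_s: 6.23
position: [0.5409, -0.0608, 0.0057]
tcp_rot: [[0.464, 0.746, -0.477], [0.522, -0.666, -0.534], [-0.716, -0.001, -0.698]]
ft_force: [0.1, -0.5, -3.7]
grip_width: 0.0651
finger_force: 91.0
```

Call:
drive_tool([
  [-1, 0, 0, -0.1, 0, 0, 0],
  [-1, 0, 0, -0.1, 0, 0, 0],
])

```text
time_s: 6.4
position: [0.541, -0.0609, 0.0048]
tcp_rot: [[0.464, 0.746, -0.477], [0.521, -0.666, -0.534], [-0.716, -0.001, -0.698]]
ft_force: [0.4, 0.4, -1.1]
grip_width: 0.0654
finger_force: 91.2
```

Call:
drive_tool([
  [-1, 0, 0, -0.06, 0, 0, 0],
  [-1, 0, 0, -0.06, 0, 0, 0],
])

```text
time_s: 6.57
position: [0.5411, -0.0609, 0.0047]
tcp_rot: [[0.464, 0.746, -0.477], [0.521, -0.666, -0.534], [-0.716, -0.001, -0.698]]
ft_force: [0.4, 0.3, 4.9]
grip_width: 0.0648
finger_force: 91.8
```

Run:
```python
from h import *
s=bot.get_state();print(s['position'],s['ft_force'],s['torque'])
im=cap('scene','s5');X=pts(im)
c=np.array([.515,-.088]);t=np.array([.668,.744]);w=np.array([-t[1],t[0]])
d=X[...,:2]-c;a=d@t;b=d@w
for lo in np.arange(-.085,.05,.01):
    m=(a>lo)&(a<lo+.01)&(abs(b)<.028)&(X[...,2]>.015)&(X[...,2]<.08)
    if m.sum()>2: print(round(lo*1000),m.sum(),np.percentile(X[m][:,2],[10,50,90]).round(4))
```

```text
[ 0.54107645 -0.06087845  0.00472195] [0.36908386 0.3105783  4.86483806] [ 0.44256875  0.08587082 -0.03695565]
-75 21 [0.0358 0.0374 0.0393]
-65 41 [0.0367 0.0402 0.0428]
-55 39 [0.0363 0.0401 0.0434]
-45 48 [0.0357 0.0399 0.0437]
-35 45 [0.0361 0.0391 0.042 ]
-25 41 [0.0361 0.039  0.0417]
-15 41 [0.0376 0.0411 0.0443]
-5 43 [0.0379 0.0412 0.0437]
5 56 [0.0344 0.0395 0.0437]
15 40 [0.0349 0.0382 0.0419]
25 49 [0.0353 0.0375 0.0417]
35 44 [0.0361 0.0387 0.0418]
45 50 [0.0357 0.0382 0.0412]
```

It's level and seated. Release and back off along the tool axis.

Call:
drive_tool([
  [1, 0, 0, 0, 0, 0, 0],
  [1, 0, 0, 0, 0, 0, 0],
  [1, 0, 0, 0, 0, 0, 0],
  [1, 0, 0, 0, 0, 0, 0],
  [1, 0, 0, 0, 0, 0, 0],
])

```text
time_s: 7.03
position: [0.541, -0.0608, 0.0042]
tcp_rot: [[0.464, 0.746, -0.477], [0.522, -0.666, -0.534], [-0.716, -0.001, -0.698]]
ft_force: [-1.2, -0.6, 0.3]
grip_width: 0.0852
finger_force: 0.0
```

Call:
drive_tool([
  [1, 0, 0, 0, 0, 0, 0],
  [1, 0.5, 0.5, 0.7, 0, 0, 0],
  [1, 1.4, 1.6, 2.1, 0, 0, 0],
  [1, 2.8, 3.2, 4.2, 0, 0, 0],
  [1, 4.3, 4.8, 6.3, 0, 0, 0],
])

```text
time_s: 7.45
position: [0.584, -0.0122, 0.068]
tcp_rot: [[0.463, 0.746, -0.478], [0.521, -0.666, -0.534], [-0.717, -0.002, -0.697]]
ft_force: [0.4, 0.4, 0.1]
grip_width: 0.0851
finger_force: 0.0
```

Call:
drive_tool([
  [1, 0, 0, 2.5, 5.2, -4.6, 0],
  [1, -1, -1, 5, 10.4, -9.3, 0],
  [1, -3, -3, 8, 15.6, -14, 0],
  [1, -5, -5, 9, 20.8, -18.6, 0],
  [1, -7, -7, 9, 26, -23.3, 0],
])

```text
time_s: 7.87
position: [0.5149, -0.0825, 0.1606]
tcp_rot: [[0.654, 0.748, -0.114], [0.735, -0.664, -0.139], [-0.18, 0.007, -0.984]]
ft_force: [0.7, -0.7, -1.2]
grip_width: 0.0853
finger_force: 0.0
```

Run:
```python
from h import *
s=bot.get_state();print(s['time_s'],s['position'],s['tcp_rot'].round(3).tolist(),s['q'].round(2),s['grip_width'])
for n in('wrist','scene'):
    im=cap(n,n[0]+'6');X=pts(im)
    p=X[(np.abs(X[...,:2]-[.515,-.088]).max(-1)<.1)&(X[...,2]>.027)&(X[...,2]<.042)]
    print(n,len(p),p.mean(0),cv2.minAreaRect((p[:,:2]*1000).astype(np.float32)))
```

```text
7.8667 [ 0.51490929 -0.08250093  0.16058409] [[0.654, 0.748, -0.114], [0.735, -0.664, -0.139], [-0.18, 0.007, -0.984]] [-0.17  0.44  1.73 -0.18  1.07  0.65] 0.08529324859476597
wrist 17840 [ 0.52398226 -0.08017088  0.03786088] ((517.0330200195312, -88.40022277832031), (149.37518310546875, 67.357421875), 48.7462043762207)
scene 805 [ 0.52415281 -0.0851157   0.03612557] ((520.3474731445312, -87.63703918457031), (151.52328491210938, 66.99431610107422), 49.361881256103516)
```

Call:
drive_tool([
  [1, 0.1, -0.3, 0, 4, -3.5, 0],
  [1, 0.2, -0.6, -1, 7.7, -6.9, 0],
  [1, 0.2, -0.6, -3, 7.7, -6.9, 0],
  [1, 0.2, -0.6, -5, 7.7, -6.9, 0],
  [1, 0.2, -0.6, -5, 7.7, -6.9, 0],
])

```text
time_s: 8.38
position: [0.5144, -0.0877, 0.1042]
tcp_rot: [[0.665, 0.747, -0.01], [0.747, -0.665, -0.005], [-0.011, -0.004, -1.0]]
ft_force: [-0.5, -0.1, -1.5]
grip_width: 0.085
finger_force: 0.0
```

Call:
drive_tool([
  [1, 0, 0, 0, 0, 0, 0],
])

```text
time_s: 8.47
position: [0.5158, -0.0879, 0.1068]
tcp_rot: [[0.664, 0.747, -0.007], [0.747, -0.665, -0.006], [-0.009, -0.001, -1.0]]
ft_force: [-0.2, 0.7, -0.2]
grip_width: 0.0853
finger_force: 0.0
```

Run:
```python
from h import *
s=bot.get_state();R=s['tcp_rot'];print(s['time_s'],s['position'],R.round(4).tolist(),np.degrees(np.arctan2(R[1,1],R[0,1])))
im=cap('wrist','w7');X=pts(im)
p=X[(np.abs(X[...,:2]-[.515,-.088]).max(-1)<.1)&(X[...,2]>.030)&(X[...,2]<.044)]
print(cv2.minAreaRect((p[:,:2]*1000).astype(np.float32)))
```

```text
8.4667 [ 0.5158244  -0.08792221  0.10677739] [[0.6645, 0.7473, -0.0071], [0.7472, -0.6645, -0.0063], [-0.0094, -0.0011, -1.0]] -41.64540353410416
((516.7656860351562, -88.65238189697266), (149.69480895996094, 67.26515197753906), 48.780723571777344)
```

View pics/w7.png

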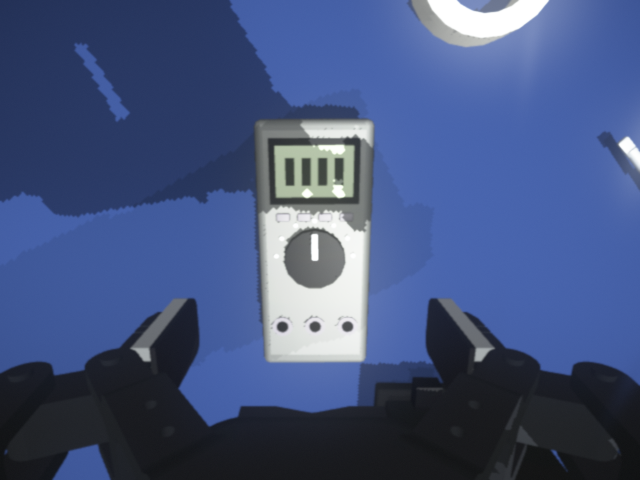

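The wrist view shows the meter face up, centred between the fingers at x≈315. The round dial is at (315,257). Descend and grip across the middle.

Call:
drive_tool([
  [1, 0, -0.1, -3, 0.4, -0.4, 0],
  [1, 0, -0.1, -6, 0.4, -0.4, 0],
  [1, 0, -0.1, -8.5, 0.4, -0.4, 0.3],
  [1, 0, -0.1, -10, 0.4, -0.4, 0.3],
  [1, 0, -0.1, -10.4, 0.4, -0.4, 0.3],
])

```text
time_s: 8.93
position: [0.5157, -0.0891, 0.002]
tcp_rot: [[0.661, 0.75, 0.0], [0.75, -0.661, 0.001], [0.001, -0.0, -1.0]]
ft_force: [-0.4, 0.4, -0.3]
grip_width: 0.0855
finger_force: 0.0
```

Call:
drive_tool([
  [1, 0, 0, 0, 0, 0, 0],
  [-1, 0, 0, 0, 0, 0, 0],
  [-1, 0, 0, 0, 0, 0, 0],
  [-1, 0, 0, 0, 0, 0, 0],
  [-1, 0, 0, 0, 0, 0, 0],
], force=70)

```text
time_s: 9.35
position: [0.517, -0.0898, 0.005]
tcp_rot: [[0.662, 0.75, 0.005], [0.75, -0.662, -0.0], [0.003, 0.004, -1.0]]
ft_force: [-0.4, 1.0, 7.1]
grip_width: 0.065
finger_force: 78.0
```

Call:
drive_tool([
  [-1, 0, 0, 0, 0, 0, 0],
  [-1, 0, 0, 0, 0, 0, 0],
  [-1, 0, 0, 0, 0, 0, 0],
])

```text
time_s: 9.6
position: [0.517, -0.0898, 0.005]
tcp_rot: [[0.662, 0.75, 0.005], [0.75, -0.662, -0.0], [0.003, 0.004, -1.0]]
ft_force: [0.5, 1.1, 7.4]
grip_width: 0.0647
finger_force: 78.0
```

Call:
drive_tool([
  [-1, 0, 0, 1, 0, 0, 0],
  [-1, 0, 0, 3, 0, 0, 0],
  [-1, 0, 0, 6, 0, 0, 0],
  [-1, 0, 0, 9, 0, 0, 0],
  [-1, 0, 0, 13, 0, 0, 0],
])

```text
time_s: 10.02
position: [0.5148, -0.0894, 0.1344]
tcp_rot: [[0.662, 0.75, 0.0], [0.75, -0.662, 0.001], [0.001, -0.0, -1.0]]
ft_force: [0.3, -0.2, -3.9]
grip_width: 0.0646
finger_force: 79.2
```

Call:
drive_tool([
  [-1, -1, 3, 3, 0, 0, -7],
  [-1, -2, 5, 5, 0, 0, -14],
  [-1, -2, 8, 6, 0, 0, -21],
  [-1, -2, 10, 6, 0, 0, -28],
  [-1, -2, 12, 6, 0, 0, -35],
])

```text
time_s: 10.43
position: [0.4958, 0.0316, 0.1954]
tcp_rot: [[0.973, 0.229, 0.005], [0.229, -0.973, -0.001], [0.005, 0.002, -1.0]]
ft_force: [0.7, -0.3, -4.7]
grip_width: 0.065
finger_force: 79.4
```

Run:
```python
from h import *
s=bot.get_state();R=s['tcp_rot'];print(s['time_s'],s['position'],s['q'].round(2),s['grip_width'],s['ft_force'])
from scipy.optimize import minimize
def fit(P):
    # floor points of pocket (z~.014) cross shape, and higher points (tray .042) should be outside
    def inside(p,cx,cy,yaw):
        c,sn=np.cos(yaw),np.sin(yaw);d=p[:,:2]-[cx,cy];x=d@[c,sn];y=d@[-sn,c]
        # signed distance-ish to cross (positive inside)
        a=np.minimum(.078-abs(x),.036-abs(y));b=np.minimum(.025-abs(x),.068-abs(y))
        return np.maximum(a,b)
    near=(np.hypot(P[:,0]-.51,P[:,1]-.24)<.12)
    F=P[near&(P[:,2]>.006)&(P[:,2]<.022)];T=P[near&(P[:,2]>.038)&(P[:,2]<.046)]
    f=lambda v:np.sum(np.clip(-inside(F,v[0]/1e3,v[1]/1e3,np.radians(v[2])),0,.01))+np.sum(np.clip(inside(T,v[0]/1e3,v[1]/1e3,np.radians(v[2])),0,.01))
    r=min((minimize(f,[x,y,-7.4],method='Nelder-Mead',options=dict(initial_simplex=[[x,y,-7.4],[x+6,y,-7.4],[x,y+6,-7.4],[x,y,-5]])) for x in(500,510,520) for y in(225,235,245)),key=lambda r:r.fun)
    return r.x.round(2),r.fun,len(F),len(T)
for tag in('top0','scene0'): print(tag,fit(pts(dict(np.load(tag+'.npz'))).reshape(-1,3)))
```

```text
10.4333 [0.49577576 0.0315504  0.19538734] [-0.03  0.3   1.83 -0.    1.01  1.31] 0.06498682150634665 [ 0.67014522 -0.32654635 -4.700743  ]
top0 (array([503.7 , 236.15,  -7.79]), np.float64(2.1347772332408317), 2152, 1527)
scene0 (array([504.91, 233.65,  -8.01]), np.float64(1.7785642817060887), 377, 511)
```

Call:
drive_tool([
  [-1, 0.2, 4, 0, 0, 0, -5],
  [-1, 0.4, 8, 0, 0, 0, -10],
  [-1, 0.6, 12, 0, 0, 0, -15],
  [-1, 0.8, 16, 0, 0, 0, -21],
  [-1, 0.8, 19.5, 0, 0, 0, -21],
])

```text
time_s: 10.85
position: [0.5035, 0.2277, 0.1945]
tcp_rot: [[0.991, -0.135, 0.003], [-0.135, -0.991, -0.001], [0.003, 0.001, -1.0]]
ft_force: [0.8, -1.0, -3.6]
grip_width: 0.0646
finger_force: 79.4
```

Call:
drive_tool([
  [-1, 0, 0.9, 0, 0, 0, 0],
  [-1, 0, 0.9, 0, 0, 0, 0],
])

```text
time_s: 11.02
position: [0.5033, 0.2365, 0.1941]
tcp_rot: [[0.992, -0.126, 0.002], [-0.126, -0.992, -0.002], [0.002, 0.001, -1.0]]
ft_force: [0.6, -0.4, -3.4]
grip_width: 0.065
finger_force: 79.6
```

```bash
cat >> h.py <<'E'
from scipy.optimize import minimize
def fit(P):
    def inside(p,cx,cy,yaw):
        c,sn=np.cos(yaw),np.sin(yaw);d=p[:,:2]-[cx,cy];x=d@[c,sn];y=d@[-sn,c]
        return np.maximum(np.minimum(.078-abs(x),.036-abs(y)),np.minimum(.025-abs(x),.068-abs(y)))
    near=(np.hypot(P[:,0]-.51,P[:,1]-.24)<.12)
    F=P[near&(P[:,2]>.006)&(P[:,2]<.022)];T=P[near&(P[:,2]>.038)&(P[:,2]<.046)]
    f=lambda v:np.sum(np.clip(-inside(F,v[0]/1e3,v[1]/1e3,np.radians(v[2])),0,.01))+np.sum(np.clip(inside(T,v[0]/1e3,v[1]/1e3,np.radians(v[2])),0,.01))
    r=min((minimize(f,[x,y,-7.4],method='Nelder-Mead',options=dict(initial_simplex=[[x,y,-7.4],[x+6,y,-7.4],[x,y+6,-7.4],[x,y,-5]])) for x in(500,510) for y in(230,240)),key=lambda r:r.fun)
    return r.x.round(2),r.fun,len(F),len(T)
E
python3 - <<'E'
from h import *
s=bot.get_state();R=s['tcp_rot'];print(s['time_s'],s['position'],R.round(3).tolist(),s['q'].round(2),np.degrees(np.arctan2(R[1,1],R[0,1])))
im=cap('wrist','w8');X=pts(im)
L=(X-s['position'])@R
m=(abs(L[...,1])<.05)&(abs(L[...,0])<.1)&(L[...,2]>-.04)&(L[...,2]<-.024)&(X[...,2]>.2)&((abs(L[...,0])>.02)|(abs(L[...,1])<.03))
p=X[m];print(len(p),np.median(p[:,2]),cv2.minAreaRect((p[:,:2]*1000).astype(np.float32)))
print(fit(X.reshape(-1,3)))
im=cap('top','t8');print(fit(pts(im).reshape(-1,3)))
E
```

```text
11.0167 [0.50332852 0.23646981 0.19405165] [[0.992, -0.126, 0.002], [-0.126, -0.992, -0.002], [0.002, 0.001, -1.0]] [ 0.36  0.4   1.68 -0.    1.06  2.05] -97.23419802603428
66656 0.2271483536354755 ((532.7779541015625, 233.111328125), (99.94599914550781, 118.65819549560547), 82.4286117553711)
(array([500. , 230. ,  -7.4]), np.float64(2.5700000000000003), 257, 854)
(array([503.42, 233.65,  -7.42]), np.float64(1.1421713001496507), 634, 507)
```

View pics/w8.png

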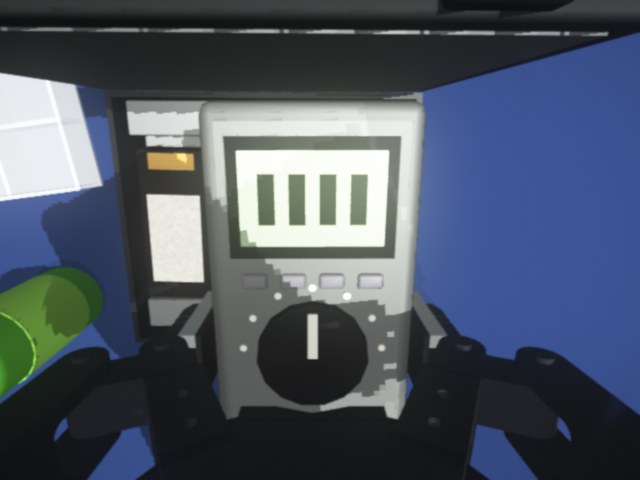

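The wrist view shows the meter over the case with its head towards the lid, and the battery still in its pocket at (175,235). Now the meter's pose in the hand.

Run:
```python
from h import *
im=dict(np.load('w8.npz'));X=pts(im)
s=bot.get_state();R=s['tcp_rot'];L=(X-s['position'])@R
m=(abs(L[...,1])<.045)&(L[...,0]>.03)&(L[...,0]<.1)&(L[...,2]>-.038)&(L[...,2]<-.02)
p=L[m];print(len(p),np.percentile(p,[.5,50,99.5],axis=0).round(4).tolist())
for lo in np.arange(.03,.08,.01):
    q=p[(p[:,0]>lo)&(p[:,0]<lo+.01)];print(lo.round(2),np.percentile(q[:,1],[.5,99.5]).round(4),np.median(q[:,2]).round(4))
for lo in np.arange(-.03,.03,.01):
    q=p[(p[:,1]>lo)&(p[:,1]<lo+.01)];print(lo.round(2),q[:,0].max().round(4))
# case outer walls: rim points z .055-.068
for tag in('top0','t8','w8','w6'):
    Y=pts(dict(np.load(tag+'.npz'))).reshape(-1,3)
    a=np.radians(-7.6);d=Y[:,:2]-[.504,.235];x=d@[np.cos(a),np.sin(a)];y=d@[-np.sin(a),np.cos(a)]
    k=(Y[:,2]>.056)&(Y[:,2]<.068)&(abs(x)<.12)&(y>-.09)&(y<.16)
    for nm,v,o in(('y',y,x),('x',x,y)):
        h=np.histogram(v[k&(abs(o)<.085)],np.arange(-.12,.16,.004));print(tag,nm,[(round(b*1000),c) for b,c in zip(h[1],h[0]) if c>12])
```

```text
37627 [[0.0303, -0.0405, -0.0374], [0.0565, -0.0021, -0.0333], [0.0883, 0.0406, -0.0212]]
0.03 [-0.0342  0.0298] -0.0337
0.04 [-0.0343  0.0298] -0.0338
0.05 [-0.0342  0.0298] -0.0338
0.06 [-0.0344  0.0297] -0.033
0.07 [-0.0337  0.0293] -0.0313
-0.03 0.0885
-0.02 0.0886
-0.01 0.0885
0.0 0.0885
0.01 0.0885
0.02 0.0884
top0 y [(-72, np.int64(79)), (-68, np.int64(34)), (140, np.int64(100)), (144, np.int64(23))]
top0 x [(-100, np.int64(14)), (-96, np.int64(79)), (-92, np.int64(19)), (88, np.int64(46)), (92, np.int64(70)), (96, np.int64(18))]
t8 y [(-72, np.int64(82)), (-68, np.int64(28)), (140, np.int64(14))]
t8 x [(88, np.int64(37)), (92, np.int64(43))]
w8 y [(136, np.int64(1522)), (140, np.int64(690))]
w8 x [(88, np.int64(492)), (92, np.int64(1277))]
w6 y []
w6 x []
```

Call:
drive_tool([
  [-1, 0, -0.2, -3, 0, 0, -0.2],
  [-1, 0.05, -0.2, -6, 0, 0, -0.2],
  [-1, 0.05, -0.2, -9, 0, 0, -0.2],
  [-1, 0.05, -0.2, -12, 0, 0, -0.2],
  [-1, 0.05, -0.2, -14, 0, 0, -0.2],
])

```text
time_s: 11.53
position: [0.5037, 0.2302, 0.0513]
tcp_rot: [[0.991, -0.134, -0.0], [-0.134, -0.991, -0.003], [-0.0, 0.003, -1.0]]
ft_force: [-0.1, -0.1, -4.6]
grip_width: 0.0646
finger_force: 79.5
```

Call:
drive_tool([
  [-1, 0, 0, 0, 0, 0, 0],
  [-1, 0, 0, 0, 0, 0, 0],
])

```text
time_s: 11.7
position: [0.5045, 0.231, 0.0534]
tcp_rot: [[0.991, -0.134, 0.0], [-0.134, -0.991, -0.003], [0.001, 0.002, -1.0]]
ft_force: [0.5, -0.9, -2.9]
grip_width: 0.0649
finger_force: 79.6
```

Run:
```python
from h import *
s=bot.get_state();R=s['tcp_rot'];print(s['time_s'],s['position'],R.round(3).tolist(),s['ft_force'],np.degrees(np.arctan2(R[1,1],R[0,1])))
im=cap('wrist','w9');t=cap('top','t9')
c=im['color']; d=cv2.resize(t['color'][165:290,165:270],(400,480),interpolation=cv2.INTER_CUBIC)
cv2.imwrite('pics/w9t.png',np.hstack([cv2.resize(c[:,100:540],(400,480)),d])[...,::-1])
```

```text
11.7 [0.50445671 0.23104659 0.05339595] [[0.991, -0.134, 0.0], [-0.134, -0.991, -0.003], [0.001, 0.002, -1.0]] [ 0.47275868 -0.86406469 -2.88474759] -97.70545525839184
```

View pics/w9t.png

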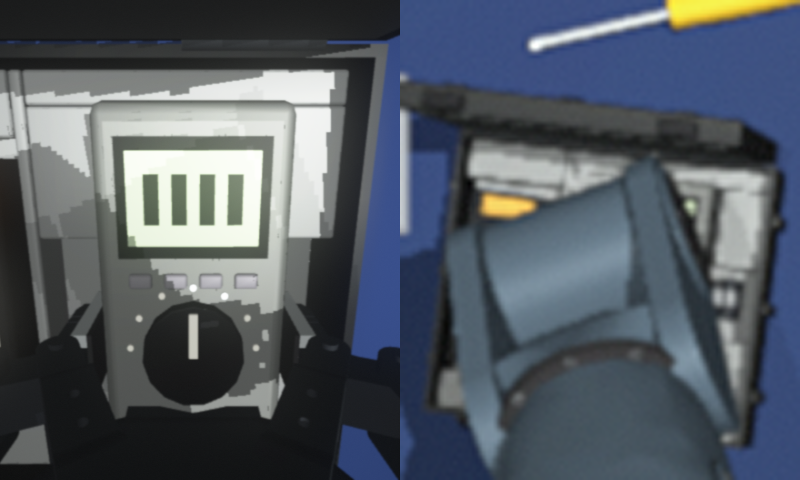

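The wrist view (left) shows the meter just above its pocket. The tray edges are visible right and left of it, so I'll measure the offset from depth.

Run:
```python
from h import *
im=dict(np.load('w9.npz'));X=pts(im)
s=bot.get_state();print(s['position']);R=s['tcp_rot'];L=(X-s['position'])@R
z=X[...,2]
print('rows along y at L0 .04-.06')
for lo in np.arange(-.085,.085,.004):
    m=(L[...,0]>.04)&(L[...,0]<.06)&(L[...,1]>lo)&(L[...,1]<lo+.004)
    print(round(lo*1e3),m.sum(),np.percentile(z[m],[5,50,95]).round(3) if m.sum() else '',end=' | ')
print('\nalong x at |L1|<.02')
for lo in np.arange(.06,.11,.002):
    m=(abs(L[...,1])<.02)&(L[...,0]>lo)&(L[...,0]<lo+.002)
    print(round(lo*1e3),m.sum(),np.percentile(z[m],[5,50,95]).round(3) if m.sum() else '',end=' | ')
print(fit(X.reshape(-1,3)))
```

```text
[0.50558854 0.23193375 0.05503303]
rows along y at L0 .04-.06
-85 1251 [0.029 0.042 0.049] | -81 0  | -77 225 [0.042 0.043 0.044] | -73 536 [0.041 0.043 0.044] | -69 483 [0.042 0.043 0.044] | -65 501 [0.042 0.043 0.044] | -61 516 [0.042 0.043 0.044] | -57 499 [0.042 0.043 0.044] | -53 511 [0.042 0.043 0.044] | -49 508 [0.042 0.043 0.044] | -45 342 [0.042 0.043 0.044] | -41 0  | -37 0  | -33 366 [0.082 0.084 0.085] | -29 843 [0.084 0.085 0.087] | -25 919 [0.085 0.086 0.088] | -21 935 [0.086 0.087 0.088] | -17 955 [0.086 0.087 0.088] | -13 952 [0.086 0.087 0.088] | -9 952 [0.086 0.087 0.088] | -5 958 [0.086 0.087 0.088] | -1 932 [0.086 0.087 0.088] | 3 972 [0.086 0.087 0.088] | 7 959 [0.086 0.087 0.088] | 11 965 [0.086 0.087 0.088] | 15 953 [0.086 0.087 0.088] | 19 928 [0.086 0.087 0.088] | 23 900 [0.086 0.087 0.088] | 27 877 [0.085 0.086 0.087] | 31 538 [0.082 0.084 0.085] | 35 0  | 39 0  | 43 192 [0.042 0.043 0.044] | 47 502 [0.042 0.043 0.044] | 51 508 [0.042 0.043 0.044] | 55 488 [0.042 0.043 0.044] | 59 503 [0.042 0.043 0.044] | 63 1725 [0.042 0.051 0.063] | 67 660 [0.05  0.063 0.064] | 71 1 [0.061 0.061 0.061] | 75 0  | 79 0  | 83 0  | 
along x at |L1|<.02
60 1128 [0.086 0.087 0.088] | 62 998 [0.086 0.087 0.088] | 64 993 [0.085 0.086 0.087] | 66 1140 [0.085 0.086 0.087] | 68 998 [0.084 0.085 0.087] | 70 1088 [0.084 0.085 0.086] | 72 996 [0.083 0.084 0.085] | 74 330 [0.081 0.082 0.083] | 76 0  | 78 493 [0.042 0.043 0.044] | 80 565 [0.042 0.043 0.044] | 82 620 [0.042 0.043 0.044] | 84 604 [0.042 0.043 0.044] | 86 591 [0.042 0.043 0.044] | 88 1957 [0.042 0.053 0.063] | 90 5274 [0.063 0.1   0.109] | 92 3083 [0.063 0.078 0.091] | 94 4 [0.065 0.066 0.066] | 96 0  | 98 0  | 100 0  | 102 0  | 104 0  | 106 83 [-0.     0.001  0.002] | 108 15 [-0.     0.     0.001] | (array([498.81, 234.2 ,  -7.53]), np.float64(11.248837924727964), 5955, 42423)
```

Run:
```python
from h import *
im=dict(np.load('w9.npz'));X=pts(im)
R=np.array([[.991,-.134,0],[-.134,-.991,0],[0,0,-1]]);s0=np.array([.5045,.231,0]);L=(X-s0)@R;z=X[...,2]
w=(z>.046)&(z<.059)
m=w&(L[...,1]>.058)&(L[...,1]<.072)&(L[...,0]>.0)&(L[...,0]<.08);p=L[m]
print('side wall',m.sum(),np.median(p[:,1]),np.polyfit(p[:,0],p[:,1],1))
m=w&(L[...,0]>.08)&(L[...,0]<.097)&(abs(L[...,1])<.055);p=L[m]
print('back wall',m.sum(),np.median(p[:,0]),np.polyfit(p[:,1],p[:,0],1))
M=(z>.072)&(z<.09)&(abs(L[...,1])<.045)&(L[...,0]<.08)
E_=[]
for lo in np.arange(.03,.07,.004):
    q=L[M&(L[...,0]>lo)&(L[...,0]<lo+.004)][:,1];E_.append((lo+.002,q.min(),q.max()))
E_=np.array(E_);print('meter sides',E_[:,1].mean(),E_[:,2].mean(),'slopes',np.polyfit(E_[:,0],E_[:,1],1)[0],np.polyfit(E_[:,0],E_[:,2],1)[0])
q=L[M&(abs(L[...,1])<.025)];print('head',q[:,0].max(),np.percentile(q[:,0],99.9))
# visible pocket edges: tray points z~.042 nearest meter
T=(z>.040)&(z<.046)
for lo in np.arange(.03,.075,.008):
    q=L[T&(L[...,0]>lo)&(L[...,0]<lo+.008)][:,1];print(lo.round(3),'L',q[(q<-.02)].max().round(4),'R',q[q>.02].min().round(4))
q=L[T&(abs(L[...,1])<.03)&(L[...,0]>.05)][:,0];print('end',q.min())
print('eye tool',(im['eye']-s0)@R)
```

```text
side wall 3157 0.06548450215867739 [-0.00210294  0.06557187]
back wall 2278 0.09028580806228287 [0.00178152 0.09028939]
meter sides -0.032745736505154194 0.03335490093932005 slopes 0.0003528129222478843 -0.0052221505603928
head 0.07566659372794328 0.07553959603303267
0.03 L -0.0432 R 0.0443
0.038 L -0.0432 R 0.0444
0.046 L -0.0432 R 0.0442
0.054 L -0.0431 R 0.0443
0.062 L -0.0433 R 0.044
0.07 L -0.0408 R 0.043
end 0.07935862302189207
eye tool [ 6.44605641e-02 -1.60748140e-04 -1.97008066e-01]
```

The yaw is right. The wall distances say to shift about 3 mm in +y and 1 mm in −x.

Call:
drive_tool([
  [-1, -0.06, 0.3, 0, 0, 0, 0],
  [-1, -0.06, 0.3, 0, 0, 0, 0],
  [-1, -0.06, 0.3, -0.5, 0, 0, 0],
  [-1, -0.06, 0.3, -1, 0, 0, 0],
  [-1, -0.06, 0.3, -1.2, 0, 0, 0],
])

```text
time_s: 12.22
position: [0.5035, 0.2352, 0.0405]
tcp_rot: [[0.991, -0.133, 0.001], [-0.133, -0.991, -0.002], [0.001, 0.002, -1.0]]
ft_force: [-0.2, -0.0, -4.0]
grip_width: 0.0648
finger_force: 79.8
```

Call:
drive_tool([
  [-1, 0, 0, -0.3, 0, 0, 0],
  [-1, 0, 0, -0.3, 0, 0, 0],
])

```text
time_s: 12.38
position: [0.5035, 0.2351, 0.0374]
tcp_rot: [[0.991, -0.133, 0.001], [-0.133, -0.991, -0.002], [0.001, 0.002, -1.0]]
ft_force: [-0.6, -0.9, -3.4]
grip_width: 0.0649
finger_force: 79.8
```

Call:
drive_tool([
  [-1, 0, 0, -0.3, 0, 0, 0],
  [-1, 0, 0, -0.3, 0, 0, 0],
])

```text
time_s: 12.55
position: [0.5037, 0.2352, 0.0347]
tcp_rot: [[0.991, -0.133, 0.001], [-0.133, -0.991, -0.002], [0.001, 0.002, -1.0]]
ft_force: [-1.3, 0.4, -3.8]
grip_width: 0.0645
finger_force: 79.8
```

Call:
drive_tool([
  [-1, 0, 0, -0.3, 0, 0, 0],
  [-1, 0, 0, -0.3, 0, 0, 0],
])

```text
time_s: 12.72
position: [0.5037, 0.2352, 0.0318]
tcp_rot: [[0.991, -0.133, 0.001], [-0.133, -0.991, -0.002], [0.001, 0.002, -1.0]]
ft_force: [-0.1, 0.2, -3.5]
grip_width: 0.0647
finger_force: 79.8
```

It's in the pocket without touching. Lower it to the floor.

Call:
drive_tool([
  [-1, 0, 0, -0.3, 0, 0, 0],
  [-1, 0, 0, -0.6, 0, 0, 0],
  [-1, 0, 0, -0.9, 0, 0, 0],
  [-1, 0, 0, -1.2, 0, 0, 0],
  [-1, 0, 0, -1.2, 0, 0, 0],
])

```text
time_s: 13.13
position: [0.5035, 0.2351, 0.0195]
tcp_rot: [[0.991, -0.133, 0.001], [-0.133, -0.991, -0.002], [0.001, 0.002, -1.0]]
ft_force: [0.4, -0.3, -4.2]
grip_width: 0.0645
finger_force: 79.8
```

Call:
drive_tool([
  [-1, 0, 0, -0.15, 0, 0, 0],
  [-1, 0, 0, -0.15, 0, 0, 0],
])

```text
time_s: 13.3
position: [0.5039, 0.2353, 0.0191]
tcp_rot: [[0.991, -0.133, 0.002], [-0.133, -0.991, -0.002], [0.002, 0.002, -1.0]]
ft_force: [-2.3, -1.4, 3.8]
grip_width: 0.065
finger_force: 80.6
```

Call:
drive_tool([
  [-1, 0, 0, -0.1, 0, 0, 0],
  [-1, 0, 0, -0.1, 0, 0, 0],
])

```text
time_s: 13.47
position: [0.5039, 0.2353, 0.019]
tcp_rot: [[0.991, -0.133, 0.002], [-0.133, -0.991, -0.002], [0.002, 0.002, -1.0]]
ft_force: [-7.4, -2.5, 17.2]
grip_width: 0.0649
finger_force: 82.3
```

Call:
drive_tool([
  [-1, 0, 0, -0.1, 0, 0, 0],
  [-1, 0, 0, -0.1, 0, 0, 0],
])

```text
time_s: 13.63
position: [0.5039, 0.2353, 0.019]
tcp_rot: [[0.991, -0.133, 0.002], [-0.133, -0.991, -0.002], [0.002, 0.002, -1.0]]
ft_force: [-12.0, -5.1, 29.8]
grip_width: 0.0647
finger_force: 84.1
```

The floor is at the expected height (bench grip height plus 14 mm). Unload, release and go straight up.

Call:
drive_tool([
  [-1, 0, 0, 0.2, 0, 0, 0],
  [1, 0, 0, 0.2, 0, 0, 0],
  [1, 0, 0, 0.2, 0, 0, 0],
  [1, 0, 0, 0.2, 0, 0, 0],
  [1, 0, 0, 0.2, 0, 0, 0],
])

```text
time_s: 14.05
position: [0.504, 0.2353, 0.0186]
tcp_rot: [[0.991, -0.133, 0.002], [-0.133, -0.991, -0.002], [0.002, 0.002, -1.0]]
ft_force: [0.5, -0.7, 0.3]
grip_width: 0.0854
finger_force: 0.0
```

Call:
drive_tool([
  [1, 0, 0, 0, 0, 0, 0],
  [1, 0, 0, 1, 0, 0, 0],
  [1, 0, 0, 3, 0, 0, 0],
  [1, 0, 0, 6, 0, 0, 0],
  [1, 0, 0, 10, 0, 0, 0],
])

```text
time_s: 14.47
position: [0.5026, 0.2348, 0.1186]
tcp_rot: [[0.991, -0.133, -0.002], [-0.133, -0.991, -0.003], [-0.002, 0.004, -1.0]]
ft_force: [0.2, -0.4, 0.3]
grip_width: 0.0854
finger_force: 0.0
```

Call:
drive_tool([
  [-1, 0, 0, 4, 0, 0, 0],
  [-1, -2, 0, 8, 0, 0, 0],
  [-1, -4, -3, 12, 0, 0, 0],
  [-1, -5, -6, 16, 0, 0, 0],
  [-1, -5, -10, 18, 0, 0, 0],
])

```text
time_s: 14.88
position: [0.4547, 0.1556, 0.2876]
tcp_rot: [[0.991, -0.131, 0.004], [-0.131, -0.991, -0.001], [0.004, 0.0, -1.0]]
ft_force: [0.1, -0.8, 0.8]
grip_width: 0.0258
finger_force: 0.0
```

Run:
```python
from h import *
s=bot.get_state();R=s['tcp_rot'];print(s['time_s'],s['position'],s['q'].round(2),s['grip_width'])
t=cap('top','t10');X=pts(t);sc=cap('scene','s10');S=pts(sc)
w=cap('wrist','w10');V=pts(w)
a=np.radians(-7.6);ex=np.array([np.cos(a),np.sin(a)]);ey=np.array([-ex[1],ex[0]])
for nm,Y in(('top',X),('scene',S),('wrist',V)):
    d=Y[...,:2]-[.504,.235];x=d@ex;y=d@ey
    m=(abs(x)<.07)&(abs(y)<.028)&(Y[...,2]<.1)
    if m.sum()>20:
        p=np.c_[x[m],y[m],np.ones(m.sum())];print(nm,m.sum(),np.percentile(Y[m][:,2],[5,50,95]).round(4),np.linalg.lstsq(p,Y[m][:,2],rcond=None)[0].round(4))
    # lid: points near hinge, above .08
    m=(abs(y-.036)<.09)&(x>.06)&(x<.2)&(Y[...,2]>.085)&(Y[...,2]<.27)
    if m.sum()>50: c=np.polyfit(Y[m][:,2],x[m],1);print('lid',m.sum(),'x(z)',c,np.percentile(Y[m][:,2],99),np.percentile(x[m],[1,99]))
cv2.imwrite('pics/t10c.png',np.hstack([cv2.resize(t['color'][150:300,150:290],(400,430)),cv2.resize(w['color'],(400,430))])[...,::-1])
```

```text
14.8833 [0.4547429  0.15557142 0.28759896] [ 0.23  0.16  1.75 -0.    1.22  1.94] 0.02575191847407455
top 331 [0.0462 0.0521 0.0579] [-0.0012  0.0276  0.0521]
lid 829 x(z) [0.02498562 0.08695725] 0.26360416425790933 [0.08606208 0.10428463]
lid 3095 x(z) [-0.06951414  0.12011037] 0.2590125531690232 [0.09132424 0.11519795]
wrist 8068 [0.0505 0.0522 0.0561] [ 0.0066 -0.002   0.0525]
lid 15158 x(z) [-0.04551216  0.09784027] 0.248660470440841 [0.08647518 0.09387958]
```

View pics/t10c.png

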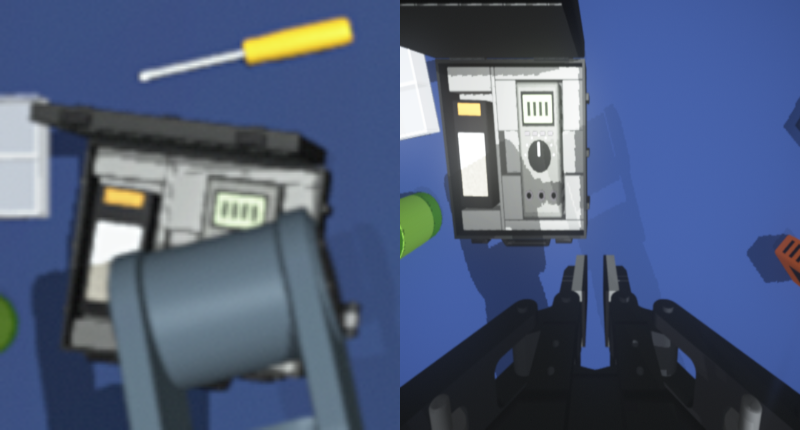

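The meter is seated: its face is at z≈52 mm, level, and the dial is visible at (540,155) in the wrist view. The battery is unmoved and the lid is about upright. Next, carry the shut fingers over and behind the lid.

Call:
drive_tool([
  [-1, 0, 0, 4, 0, 0, 0],
  [-1, 0, 0, 8, 0, 0, 0],
  [-1, 4, 1.5, 9, 0, 0, 0],
  [-1, 8, 3, 9, 0, 0, 0],
  [-1, 12, 5, 9, 0, 0, 0],
])

```text
time_s: 15.45
position: [0.5718, 0.2037, 0.3749]
tcp_rot: [[0.991, -0.133, 0.003], [-0.133, -0.991, -0.002], [0.003, 0.001, -1.0]]
ft_force: [0.3, -0.3, 0.5]
grip_width: 0.0001
finger_force: 0.0
```

Call:
drive_tool([
  [-1, 4, 1.5, 0, 0, 0, 0],
  [-1, 8, 3, 0, 0, 0, 0],
  [-1, 10.5, 4.3, 0, 0, 0, 0],
  [-1, 10.5, 4.3, -1, 0, 0, 0],
  [-1, 10.5, 4.3, -4, 0, 0, 0],
])

```text
time_s: 15.87
position: [0.6771, 0.2475, 0.3348]
tcp_rot: [[0.991, -0.132, 0.005], [-0.132, -0.991, -0.001], [0.005, -0.0, -1.0]]
ft_force: [0.7, -0.1, 0.3]
grip_width: 0.0003
finger_force: 0.0
```

Call:
drive_tool([
  [-1, 0, 0, -4, 0, 0, 0],
  [-1, 0, 0, -8, 0, 0, 0],
  [-1, 0, 0, -12, 0, 0, 0],
  [-1, 0, 0, -12.5, 0, 0, 0],
  [-1, 0, 0, -12.5, 0, 0, 0],
])

```text
time_s: 16.28
position: [0.6738, 0.2458, 0.2064]
tcp_rot: [[0.991, -0.132, -0.004], [-0.132, -0.991, -0.004], [-0.004, 0.004, -1.0]]
ft_force: [0.2, -0.5, 1.1]
grip_width: 0.0002
finger_force: 0.0
```

```bash
cat > lid.py <<'E'
from h import *
import sys
s=bot.get_state();print(s['time_s'],s['position'],s['ft_force'].round(1),s['q'].round(2))
a=np.radians(-7.6);ex=np.array([np.cos(a),np.sin(a)]);ey=np.array([-ex[1],ex[0]])
print('case-frame tcp',(s['position'][:2]-[.504,.235])@ex,(s['position'][:2]-[.504,.235])@ey)
Y=pts(cap('scene',sys.argv[1]));d=Y[...,:2]-[.504,.235];x=d@ex;y=d@ey
m=(y>-.06)&(y<.135)&(abs(y-.036)>.045)&(x>-.1)&(x<.2)&(Y[...,2]>.07)&(Y[...,2]<.27)
p=np.c_[x[m],Y[m][:,2]];c=np.median(p,0);u,sv,vt=np.linalg.svd(p-c,full_matrices=False);print('lid',m.sum(),c,vt[0],'ang',np.degrees(np.arctan2(vt[0,1],vt[0,0])),p[:,1].max(),p[:,0].min())
E
python3 lid.py s11
```

```text
16.2833 [0.67383    0.24581417 0.20642247] [ 0.2 -0.5  1.1] [ 0.29  0.69  1.17 -0.    1.29  1.99]
case-frame tcp 0.16690788853629301 0.03318027418656291
lid 1683 [0.10883251 0.16763817] [-0.06848143  0.99765239] ang 93.9267699701475 0.264105506787103 0.0879954139064091
```

Call:
drive_tool([
  [-1, -2.7, 0.4, 0, 0, 0, 0],
  [-1, -5.1, 0.7, 0, 0, 0, 0],
  [-1, -7.1, 1, 0, 0, 0, 0],
  [-1, -9.4, 1.3, -0.1, 0, 0, 0],
  [-1, -11.8, 1.6, -0.5, 0, 0, 0],
])

```text
time_s: 16.75
position: [0.5586, 0.2624, 0.2085]
tcp_rot: [[0.991, -0.133, 0.009], [-0.133, -0.991, 0.0], [0.009, -0.002, -1.0]]
ft_force: [3.2, 0.5, -0.4]
grip_width: 0.0003
finger_force: 1.3
```

Call:
drive_tool([
  [-1, -1.1, 0.1, -0.6, 0, 0, 0],
  [-1, -2.7, 0.3, -1.6, 0, 0, 0],
  [-1, -4.4, 0.6, -2.8, 0, 0, 0],
  [-1, -5.5, 0.7, -4.1, 0, 0, 0],
  [-1, -6.5, 0.8, -5.5, 0, 0, 0],
])

```text
time_s: 17.17
position: [0.4937, 0.2709, 0.1528]
tcp_rot: [[0.991, -0.132, 0.008], [-0.132, -0.991, 0.001], [0.008, -0.002, -1.0]]
ft_force: [1.2, 0.2, 2.2]
grip_width: 0.0002
finger_force: 1.1
```

```bash
python3 lid.py s12
```

```text
17.1667 [0.493725   0.27090127 0.15284266] [1.2 0.2 2.2] [ 0.42  0.46  1.7  -0.    0.97  2.13]
case-frame tcp -0.014932913939414628 0.03422696486403384
lid 2646 [0.02182645 0.12692138] [ 0.78817944 -0.61544551] ang -37.98429881149892 0.2556030677913925 -0.06850167748255473
```

Call:
drive_tool([
  [-1, -0.7, 0.1, -1.2, 0, 0, 0],
  [-1, -1.5, 0.2, -2.6, 0, 0, 0],
  [-1, -2, 0.3, -3.8, 0, 0, 0],
  [-1, -2.4, 0.3, -5, 0, 0, 0],
  [-1, -2.7, 0.4, -6, 0, 0, 0],
])

```text
time_s: 17.63
position: [0.4672, 0.2745, 0.0913]
tcp_rot: [[0.991, -0.133, 0.006], [-0.133, -0.991, -0.0], [0.006, -0.001, -1.0]]
ft_force: [1.2, 0.1, 2.9]
grip_width: 0.0001
finger_force: 0.7
```

Call:
drive_tool([
  [-1, -0.3, 0, -0.5, 0, 0, 0],
  [-1, -0.5, 0, -0.8, 0, 0, 0],
  [-1, -0.5, 0, -1, 0, 0, 0],
  [-1, -0.5, 0, -1, 0, 0, 0],
])

```text
time_s: 17.97
position: [0.4607, 0.2737, 0.0796]
tcp_rot: [[0.991, -0.133, 0.002], [-0.133, -0.991, -0.002], [0.002, 0.001, -1.0]]
ft_force: [0.8, -0.5, 0.1]
grip_width: 0.0002
finger_force: 0.0
```

```bash
python3 lid.py s13
```

```text
17.9667 [0.46066235 0.27372818 0.07959392] [ 0.8 -0.5  0.1] [ 0.45  0.53  1.81 -0.    0.8   2.16]
case-frame tcp -0.04807899859010819 0.03265629050074965
lid 2071 [0.00567735 0.07935134] [ 0.99464335 -0.10336634] ang -5.933052812995938 0.1833912671866591 -0.09922270887339005
```

Call:
drive_tool([
  [-1, 0, 0, -0.15, 0, 0, 0],
  [-1, 0, 0, -0.15, 0, 0, 0],
])

```text
time_s: 18.18
position: [0.4608, 0.2737, 0.0785]
tcp_rot: [[0.991, -0.133, 0.002], [-0.133, -0.991, -0.002], [0.003, 0.001, -1.0]]
ft_force: [-1.2, -0.2, 5.4]
grip_width: 0.0002
finger_force: 2.8
```

Call:
drive_tool([
  [-1, 0, 0, -0.15, 0, 0, 0],
  [-1, 0, 0, -0.15, 0, 0, 0],
])

```text
time_s: 18.35
position: [0.4609, 0.2738, 0.0783]
tcp_rot: [[0.991, -0.133, 0.003], [-0.133, -0.991, -0.002], [0.003, 0.001, -1.0]]
ft_force: [-7.7, -3.6, 23.1]
grip_width: 0.0001
finger_force: 12.0
```

A hard stop at z=78 mm means the lid is shut. Retreat and verify.

Call:
drive_tool([
  [-1, 0, 0, 0.5, 0, 0, 0],
  [-1, 0, 0, 4, 0, 0, 0],
  [-1, 0, 0, 8, 0, 0, 0],
  [-1, -4, -4, 12, 0, 0, 0],
  [-1, -7, -7, 15, 0, 0, 0],
])

```text
time_s: 18.77
position: [0.4124, 0.2254, 0.206]
tcp_rot: [[0.991, -0.132, 0.003], [-0.132, -0.991, -0.001], [0.004, 0.001, -1.0]]
ft_force: [-0.3, -1.5, 0.6]
grip_width: -0.0003
finger_force: 0.0
```

Call:
drive_tool([
  [-1, -3, -4, 0, 0, 0, 0],
  [-1, -5, -8, 0, 0, 0, 0],
  [-1, -5, -12, 0, 0, 0, 0],
  [-1, -5, -15, 0, 0, 0, 0],
  [-1, -5, -15, 0, 0, 0, 0],
])

```text
time_s: 19.18
position: [0.3618, 0.0708, 0.2048]
tcp_rot: [[0.991, -0.137, 0.002], [-0.137, -0.991, -0.003], [0.003, 0.003, -1.0]]
ft_force: [-0.2, 1.3, 0.5]
grip_width: -0.0003
finger_force: 0.0
```

Run:
```python
from h import *
s=bot.get_state();print(s['time_s'],s['position'])
X=pts(cap('top','t14'))
a=np.radians(-7.6);ex=np.array([np.cos(a),np.sin(a)]);ey=np.array([-ex[1],ex[0]])
for n in('top','scene'):
    Y=pts(bot.get_image(n));d=Y[...,:2]-[.504,.235];x=d@ex;y=d@ey
    m=(abs(x)<.085)&(abs(y-.036)<.095)&(Y[...,2]<.1)&(Y[...,2]>.04);z=Y[m][:,2]
    print(n,m.sum(),np.median(z),np.linalg.lstsq(np.c_[x[m],y[m],np.ones(m.sum())],z,rcond=None)[0].round(4))
im0=np.load('top0.npz')['color'];im1=np.load('t14.npz')['color']
cv2.imwrite('pics/end.png',im1[...,::-1])
```

```text
19.1833 [0.36182702 0.07082762 0.20480535]
top 4982 0.07964231284796586 [-0.0016 -0.0014  0.0797]
scene 3029 0.0787314817254201 [0.0007 0.0001 0.0787]
```

View pics/end.png

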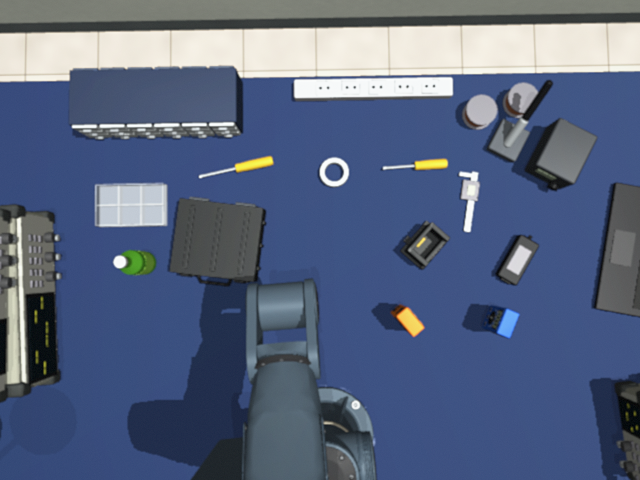

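The final picture shows the lid flat shut at (217,240), the charger empty at (427,245), and everything else where it was. Handing in.

```bash
python3 -c "
from bench import bot
print(bot.close_job())"
```

```text
the job is handed in; nothing more can be done
None
```

The meter lies face up, right down in the long pocket of the tray, and the lid is fully shut; the other things on the bench look unmoved in the last picture, the battery was in its pocket before the lid closed, and the job was handed in at about 19 s. The lid was already nearer upright before I pushed it shut; the arm probably brushed it while putting the meter in.

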